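Seat and latch the vacuum's dock plate

ROBOT

A 6-joint arm with a two-finger parallel gripper is mounted at the origin on the work surface. World frame = base frame: x ahead of the robot, y to its left, z up, the work surface at z = 0. Lengths are in m, angles in rad, forces in N, time in s.
With the tool pointing down it reaches from about 0.425 to 0.925 m from the base axis. Payload 12.5 kg.
Tool frame: the origin (TCP) lies on the centre line of the jaws, within the pads' length; the fingertips stand 14 mm ahead of it and the grasp point (between the pads) lies 5 mm behind it; z points along the fingers, y is the line along which they close (so a half turn about z gives the same grasp; the last joint's range is limited). The gripper opens to 85 mm and grips with 20 to 120 N. Pads are 22 mm wide; open, the fingers measure 114 mm over their backs; the gripper's body (76 mm by 85 mm) begins 54 mm behind the grasp point. The pads swing forward as they close: fully open they stand 13 mm farther back than shut.
Start: joints at [1.108, 0.491, 1.559, -0, 1.092, -0.106], TCP at [0.218, 0.586, 0.245] pointing down, gripper open.
Joint ranges: [-3.1, 3.1], [-0.84, 2.19], [0.05, 2.79], [-1.13, 4.28], [0.06, 2.93], [-2.69, 2.69]. Speed limits (rad/s): [2.22, 2.22, 2.79, 3.14, 3.14, 3.14].

INTERFACE

Orientations are given as [roll, pitch, yaw] about the fixed x, y, z axes, in that order (R = Rz(yaw) Ry(pitch) Rx(roll)).
In Python, from workcell import * gives the robot as it stands.
- The arm moves only by the tool apply_moves, never from a script. Its argument "motion" is a list of rows, each an object of numbers: "x", "y", "z": the shift along the tool's x, y, z in m; "wx", "wy", "wz": the turn, a rotation vector about the tool's x, y, z in degrees; "hand": the closure, from -1 (fully open) to 1 (shut), so that 0 is half open. In form: [{"x": .., "y": .., "z": .., "wx": .., "wy": .., "wz": .., "hand": ..}, ...]. A call has 1 to 12 rows; each row shifts and turns the commanded pose from where the row before left it, along the tool's axes as they then stand; what a row does not reach is not made up. A row lasts 1/10 s, in which the tool goes at most 50 mm and 8.59 degrees, less where a joint would pass 70% of its speed; a pose out of reach is approached as far as the arm can. A call with a gripper value outside its range is refused whole. The fingers move at their own pace and stop on an object; "squeeze" is the grip in N (left out, the last holds). Time passes only in rows, so rows that do not move let the fingers close. It gives the time, the measured TCP pose, the force, the opening and the grip force at its end, in the units of the state.
- get_obs(): the state, without advancing time (a new reading comes with each control period).
- grab_frame(name): name is "side" or "top" or "wrist"; returns a dict with "color" (420x560x3 uint8, red, green, blue), "vfov" (degrees; the focal length in pixels is half the picture's height over the tangent of half this angle, whatever the lens; pixels are square), "cx", "cy" (the principal point, pixels), "view" (4x4, takes a point from world to camera coordinates); the wrist camera has in their place "T_tool_cam" (4x4, takes a point from camera to tool coordinates, whose origin is the TCP and whose axes are the flange's). Camera axes: x right, y down, z forward; pixel columns grow to the right and rows downward; lengths in m; the calibration is good to about 2 mm. A picture is of the moment at which its call begins: read the wrist's pose just before it. There is no depth.
- close_job(): hands the job in; it is judged then, once.
Trained networks look in a picture, given as the dict that the camera call returned (one of the last four; its "shot" number tells which), for a name from the list of things; names that differ only in an ending like _2 or _b are one class to them, and where a whole thing is asked for, a point or a joint stands for the part that bears it (a point fixed in the world has none). Each returns a list of dicts, best first, with "p" (0 to 1); they miss things now and then, are a little off and sometimes report something else, mostly with a low value. They report only what shows in the picture. A call takes as long as a camera call. They do not tell look-alikes from the thing itself.
- masks_of(picture, query): "region" (420x560 bool, what is visible of it) and "pixel" ([row, column] in pixels, amid what is visible of it).
The state is a dict: "clock": time; "joints": joint angles; "joint_velocities": joint speeds; "tau": joint torques, N m; "tcp_pos": TCP position; "ee_rot": TCP orientation; "ft_force": force on the tool from outside, world axes, zero at the start; "moment": the same for the moment, N m; "gripper_width": finger opening in m; "grip_force": force on a finger pad.
Only numpy, scipy, OpenCV 4.12 (cv2) and the standard library are available. Lean on these libraries where they do the work, as an engineer would, in place of code of your own. Each camera call takes 0.05 s, during which the arm holds its last target. There are 200 camera calls.

TASK

Fit the steel dock plate onto the grey base: lay it on the two studs, slide it lightly to and fro until its slots drop over them and it sits flush on the base, then swing the black turn-button fully across the plate's end to lock it, and let go. Never force the plate while it is not yet down over the studs (keep its push on them under about 25 N), and leave the jar, wheel chock and trim tool where they are.

Things in the scene. Friction and masses are not known exactly. Their poses are not given: they have to be found in the camera images.
- plate_grip (a point): Loose steel dock plate, 60 (x) x 140 (y) x 6 mm, 0.35 kg, lying flat, same either way round. Upright tongue at its centre to grip: 12 mm thick (x), 40 wide (y), rising 45 above the plate's top. Two through slots at y = +44 and -44 mm, each 13.5 (x) x 17 (y) mm. This point: middle of the tongue, 28.5 mm above the plate's underside. Axes: x across, y along the plate, z up.
- dock: Grey plastic base, 130 (x) x 206 (y) x 15 mm, screwed to the oak shelf (shelf top 50 mm above the work surface). Origin at the centre of its underside, z up. The plate goes on it with its y along the base's y; fully seated, plate_grip is 43.5 mm above this origin, and resting on the stud tips 55.5 mm.
- stud_mark (a point): On the base's top above its centre, at stud-tip height (27 mm above the shelf); axes as the base's. Two upright steel studs, about 10 mm across, 12 mm tall, stand on the base's top at y = +44 and -44 mm from here. Both share one x, set in their black adjustment slots anywhere from +4 to +28 mm (never at 0): it is not measured and must be felt. They do not give.
- latch (a joint): Black turn-button on the base's +y end, on a vertical pin. At 0 its arm points to the base's +x, clear of the plate; grows turning clockwise seen from above; at 1.57 the arm points to -y, across the plate's end; stops at -0.5 and 1.6. Stays where left; 2 N at the peg turns it. Arm 14 mm wide, reaching 31 from the pin, 8.5 to 16.5 mm above the base's top: it passes only over a seated plate.
- latch_peg (a point): Middle of the turn-button's thumb peg: upright, round, black, 12 mm across, 24 mm tall, standing on the arm 24 mm from the pin. This point is 12 mm above the arm and 28.5 mm above the base's top.
- latch_pivot (a point): On the turn-button's pin axis, at base x = +16 mm, y = +86 mm, at the height of latch_peg. x and y as the base's.
- jar_center (a point): Clear glass jar with a hinged lid, 80 mm across, 93 mm tall, its centre half-way up. Bystander.
- chock_center (a point): Green stepped wheel chock, 70 by 110 mm, 54 mm tall, its centre. Bystander.
- trim_center (a point): Flat orange trim tool, about 195 mm long, 30 mm wide, 8 mm thick, handle's centre. Bystander.
Things that resemble listed ones, but are neither listed nor needed, are in the scene too. Of the things shaped like the part that bears plate_grip, the bare steel one is meant.

How it is judged:
By the outcome, as a careful person would: the job done as asked, in the order asked, and still so for the second after the job is handed in, with the robot touching nothing.
It also fails if it takes over 72 s, if anything falls off the work surface, if the arm or the gripper's body presses on something with over 40 N, if the wrist force passes 120 N, or if a joint passes its speed limit or range.

## Working session

There is one attempt and no reset: what is moved stays moved. The work goes in short steps, Python scripts to look and compute and a tool call to move; the robot and the scene stay as the last step left them, time stands still between calls to the robot, and variables do not carry over. Pictures are saved under pics/ and viewed, at most 13 in all, crops included, and the job is handed in when it is done.

Besides the shell and the picture viewer there is one more tool, called after "Call:" in YAML: its name, and indented under it one key for each argument. apply_moves: Moves the arm, as the interface text tells. Its arguments: {"type":"object","properties":{"motion":{"type":"array"},"squeeze":{"type":"number"}},"required":["motion"]}

```bash
mkdir -p pics; cat > h.py <<'E'
from workcell import *
import numpy as np, cv2
from scipy.spatial.transform import Rotation as R
def snap(n):
    o=get_obs(); f=grab_frame(n)
    if n=='wrist':
        T=np.eye(4); T[:3,:3]=R.from_euler('xyz',o['ee_rot']).as_matrix(); T[:3,3]=o['tcp_pos']
        f['c2w']=T@f['T_tool_cam']
    else: f['c2w']=np.linalg.inv(f['view'])
    f['f']=f['color'].shape[0]/2/np.tan(np.radians(f['vfov']/2))
    return f
def ray(f,px):
    d=np.array([(px[1]-f['cx'])/f['f'],(px[0]-f['cy'])/f['f'],1.])
    return f['c2w'][:3,3], f['c2w'][:3,:3]@d
def atz(f,px,z):
    o,d=ray(f,px); return o+d*(z-o[2])/d[2]
def proj(f,p):
    q=np.linalg.inv(f['c2w'])@np.r_[p,1]; return np.array([f['cy']+f['f']*q[1]/q[2], f['cx']+f['f']*q[0]/q[2]])
def save(f,n): cv2.imwrite('pics/'+n+'.png',f['color'][:,:,::-1])
E
python3 - <<'E'
from h import *
print(get_obs())
F={n:snap(n) for n in ('top','side','wrist')}
cv2.imwrite('pics/a.png',np.hstack([F['top']['color'],])[:,:,::-1]); save(F['side'],'b')
Z=dict(plate_grip=.03,dock=.06,latch=.08,latch_peg=.0935,jar_center=.046,chock_center=.027,trim_center=.004)
for n in F:
  print(n,F[n]['c2w'][:3].round(3).tolist(),F[n]['f'])
  for q,z in Z.items():
    for m in masks_of(F[n],q)[:3]:
      print(n,q,round(m['p'],2),np.round(m['pixel']),m['region'].sum(),atz(F[n],m['pixel'],z).round(3))
E
```

```text
{'clock': 0.0, 'joints': array([ 1.10841253e+00,  4.91542177e-01,  1.55943558e+00, -2.57197560e-05,
        1.09170314e+00, -1.05591539e-01]), 'joint_velocities': array([-1.56919348e-03, -4.90742326e-04,  2.15838887e-03,  1.98712771e-03,
       -1.99037313e-05, -2.21044515e-04]), 'tau': array([ 1.76958434e-03, -6.18448591e+01, -2.61591482e+01, -8.23862911e-05,
        4.09560351e-03,  4.14647695e-05]), 'tcp_pos': array([0.21818061, 0.58546148, 0.24474331]), 'ee_rot': array([-3.14050806e+00, -9.20127580e-05,  2.78481221e+00]), 'ft_force': array([-0.55758617,  0.6390569 , -0.1889284 ]), 'moment': array([-0.00055281, -0.02408414, -0.02623004]), 'grip_force': 0.0, 'gripper_width': 0.0856278195878209}
top [[0.012, -0.995, 0.098, 0.378], [-1.0, -0.011, 0.007, -0.046], [-0.006, -0.098, -0.995, 1.346]] 395.9897077324517
top plate_grip 0.85 [277. 368.] 776 [ 0.285 -0.342  0.03 ]
top plate_grip 0.75 [184. 332.] 720 [ 0.595 -0.224  0.03 ]
top plate_grip 0.72 [271. 204.] 765 [0.3   0.196 0.03 ]
top dock 0.74 [197. 211.] 2518 [0.541 0.175 0.06 ]
top latch 0.43 [186. 183.] 56 [0.574 0.264 0.08 ]
t
[... 407 characters left out ...]
93
side plate_grip 0.8 [251. 321.] 755 [ 0.596 -0.198  0.03 ]
side plate_grip 0.74 [391. 291.] 1249 [ 0.272 -0.538  0.03 ]
side plate_grip 0.59 [340. 258.] 927 [ 0.271 -0.367  0.03 ]
side latch 0.5 [159. 250.] 61 [0.588 0.258 0.08 ]
side latch_peg 0.42 [161. 243.] 66 [0.555 0.245 0.093]
side latch_peg 0.19 [183. 331.] 725 [ 0.757 -0.009  0.093]
side jar_center 0.78 [184. 331.] 752 [0.786 0.025 0.046]
side chock_center 0.67 [223. 358.] 725 [ 0.768 -0.161  0.027]
side trim_center 0.66 [143. 228.] 273 [0.6   0.462 0.004]
wrist [[0.348, 0.897, 0.274, 0.148], [0.937, -0.333, -0.102, 0.612], [-0.0, 0.292, -0.956, 0.374]] 307.67626018190555
wrist plate_grip 0.61 [300.  31.] 2713 [0.255 0.233 0.03 ]
```

View pics/a.png

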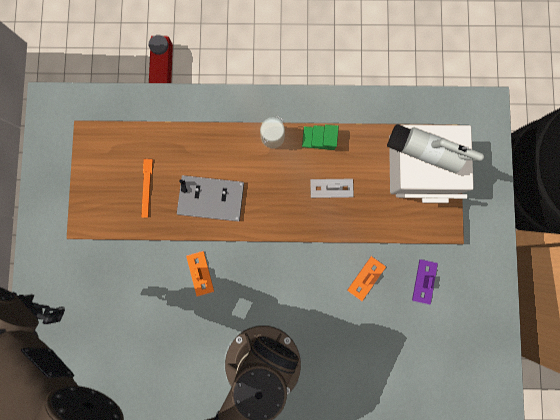

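View pics/b.png

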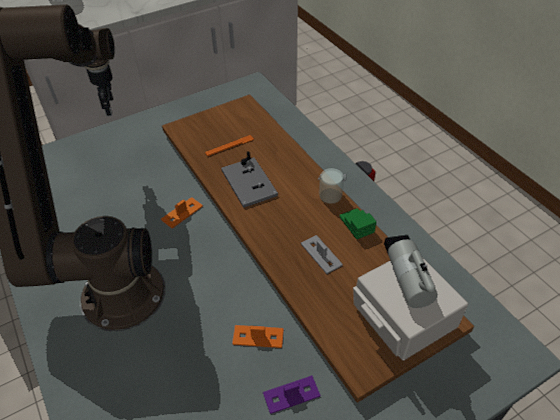

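The top view shows the bare steel plate on the shelf at about (row 187, col 332). The base is at (197, 211), with the black latch peg at (185, 183). The orange and purple plates are look-alikes. I'll move over the dock and look from close by.

Call:
apply_moves:
  motion:
    - {"x": -0.04,"y": -0.0245}
    - {"x": -0.04,"y": -0.0245}
    - {"x": -0.04,"y": -0.0245}
    - {"x": -0.04,"y": -0.0245}
    - {"x": -0.04,"y": -0.0245}
    - {"x": -0.04,"y": -0.0245}
    - {"x": -0.04,"y": -0.0245}
    - {"x": -0.04,"y": -0.0245}
    - {"x": -0.04,"y": -0.0245}
    - {"x": -0.04,"y": -0.0245}
    - {"x": -0.04,"y": -0.0245}

```text
schema error: expected keys x, y, z, wx, wy, wz, hand
```

Call:
apply_moves:
  motion:
    - {"wz": 8.5}
    - {"wz": 8.5}
    - {"wz": 8.5}
    - {"wz": 8.5}
    - {"wz": 8.5}
    - {"wz": 8.5}
    - {"wz": 8.5}
    - {"wz": 8.5}
    - {"wz": 1.5}
    - {}

```text
schema error: expected keys x, y, z, wx, wy, wz, hand
```

```bash
python3 - <<'E'
from h import *
o=get_obs(); print(o['tcp_pos'],o['ee_rot'],o['joints'],o['ft_force'],o['clock'])
f=snap('wrist'); save(f,'c')
for q,z in dict(dock=.065,latch=.08,latch_peg=.0935).items():
    for m in masks_of(f,q)[:3]:
      r=cv2.minAreaRect(np.argwhere(m['region'])[:,::-1].astype(np.float32)); b=cv2.boxPoints(r)
      print(q,round(m['p'],2),np.round(m['pixel']),m['region'].sum(),atz(f,m['pixel'],z).round(4),b.round().tolist(),[atz(f,p[::-1],z)[:2].round(4).tolist() for p in b])
E
```

```text
[0.21828606 0.58567007 0.24533519] [ 3.14146079e+00 -7.02478600e-06  2.78476442e+00] [ 1.10839344e+00  4.90895671e-01  1.55888388e+00  2.35311433e-05
  1.09168271e+00 -1.05585498e-01] [-0.3019645  -0.10718858 -0.91609233] 1.2
```

View pics/c.png

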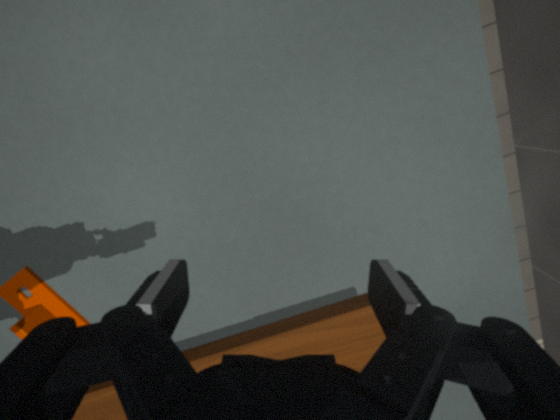

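The move was refused because every row needs all seven keys. This wrist view shows only the start area, with the shelf edge and an orange look-alike.

Call:
apply_moves:
  motion:
    - {"x": -0.04,"y": -0.0245,"z": 0,"wx": 0,"wy": 0,"wz": 0,"hand": -1}
    - {"x": -0.04,"y": -0.0245,"z": 0,"wx": 0,"wy": 0,"wz": 0,"hand": -1}
    - {"x": -0.04,"y": -0.0245,"z": 0,"wx": 0,"wy": 0,"wz": 0,"hand": -1}
    - {"x": -0.04,"y": -0.0245,"z": 0,"wx": 0,"wy": 0,"wz": 0,"hand": -1}
    - {"x": -0.04,"y": -0.0245,"z": 0,"wx": 0,"wy": 0,"wz": 0,"hand": -1}
    - {"x": -0.04,"y": -0.0245,"z": 0,"wx": 0,"wy": 0,"wz": 0,"hand": -1}
    - {"x": -0.04,"y": -0.0245,"z": 0,"wx": 0,"wy": 0,"wz": 0,"hand": -1}
    - {"x": -0.04,"y": -0.0245,"z": 0,"wx": 0,"wy": 0,"wz": 0,"hand": -1}
    - {"x": -0.04,"y": -0.0245,"z": 0,"wx": 0,"wy": 0,"wz": 0,"hand": -1}
    - {"x": -0.04,"y": -0.0245,"z": 0,"wx": 0,"wy": 0,"wz": 0,"hand": -1}
    - {"x": -0.04,"y": -0.0245,"z": 0,"wx": 0,"wy": 0,"wz": 0,"hand": -1}

```text
clock: 2.5
tcp_pos: [0.5374, 0.1777, 0.2455]
ee_rot: [3.141, 0.0, 2.785]
ft_force: [0.8, 0.8, 0.2]
gripper_width: 0.0854
grip_force: 0.0
```

Call:
apply_moves:
  motion:
    - {"x": 0,"y": 0,"z": 0,"wx": 0,"wy": 0,"wz": 8.5,"hand": -1}
    - {"x": 0,"y": 0,"z": 0,"wx": 0,"wy": 0,"wz": 8.5,"hand": -1}
    - {"x": 0,"y": 0,"z": 0,"wx": 0,"wy": 0,"wz": 8.5,"hand": -1}
    - {"x": 0,"y": 0,"z": 0,"wx": 0,"wy": 0,"wz": 8.5,"hand": -1}
    - {"x": 0,"y": 0,"z": 0,"wx": 0,"wy": 0,"wz": 8.5,"hand": -1}
    - {"x": 0,"y": 0,"z": 0,"wx": 0,"wy": 0,"wz": 8.5,"hand": -1}
    - {"x": 0,"y": 0,"z": 0,"wx": 0,"wy": 0,"wz": 8.5,"hand": -1}
    - {"x": 0,"y": 0,"z": 0,"wx": 0,"wy": 0,"wz": 8.5,"hand": -1}
    - {"x": 0,"y": 0,"z": 0,"wx": 0,"wy": 0,"wz": 1.5,"hand": -1}
    - {"x": 0,"y": 0,"z": 0,"wx": 0,"wy": 0,"wz": 0,"hand": -1}

```text
clock: 3.5
tcp_pos: [0.5364, 0.1795, 0.2453]
ee_rot: [3.142, -0.0, 1.575]
ft_force: [-0.5, 0.2, -1.0]
gripper_width: 0.0853
grip_force: 0.0
```

```bash
cat > look.py <<'E'
import sys; from h import *
o=get_obs(); print(o['tcp_pos'],o['ee_rot'],o['joints'],o['ft_force'],o['clock'])
f=snap('wrist'); save(f,sys.argv[1])
for a in sys.argv[2:]:
    q,z=a.split('='); z=float(z)
    for m in masks_of(f,q)[:2]:
      b=cv2.boxPoints(cv2.minAreaRect(np.argwhere(m['region'])[:,::-1].astype(np.float32)))
      print(q,round(m['p'],2),np.round(m['pixel']),m['region'].sum(),atz(f,m['pixel'],z).round(4),b.round().tolist(),[atz(f,p[::-1],z)[:2].round(4).tolist() for p in b])
np.savez('last.npz',c2w=f['c2w'],f=f['f'],cx=f['cx'],cy=f['cy'])
E
python3 look.py d dock=.065 latch=.08 latch_peg=.0935
```

```text
[0.53644686 0.17946171 0.24533235] [ 3.14150360e+00 -8.46636315e-05  1.57466198e+00] [2.06041875e-01 4.06598026e-01 1.70677263e+00 7.59712144e-05
 1.02811776e+00 2.02136995e-01] [-0.491959    0.1821706  -0.99166148] 3.5
dock 0.67 [173. 283.] 24621 [0.5406 0.195  0.065 ] [[207.0, 271.0], [223.0, 74.0], [359.0, 86.0], [342.0, 282.0]] [[0.4564, 0.0833], [0.4846, 0.2874], [0.6115, 0.2781], [0.6096, 0.0694]]
latch 0.95 [ 99. 320.] 810 [0.5734 0.2657 0.08  ] [[297.0, 93.0], [346.0, 88.0], [347.0, 108.0], [299.0, 113.0]] [[0.5525, 0.2708], [0.596, 0.2749], [0.5989, 0.2576], [0.5546, 0.2534]]
latch_peg 0.7 [102. 320.] 764 [0.5721 0.263  0.0935] [[296.0, 95.0], [343.0, 83.0], [348.0, 102.0], [301.0, 114.0]] [[0.5507, 0.2682], [0.591, 0.2783], [0.5963, 0.263], [0.5554, 0.2526]]
```

View pics/d.png

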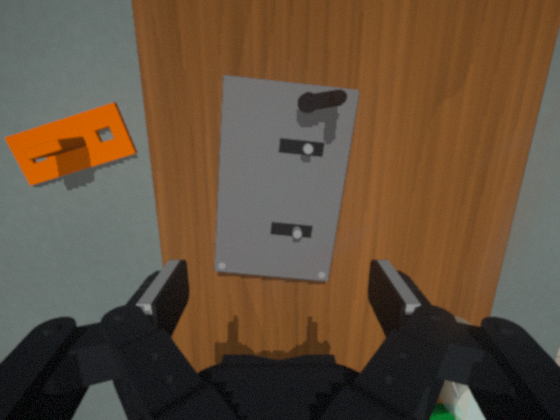

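The wrist view shows the base with corners near (col,row) (223,75), (358,90), (325,282) and (217,271). The stud tips are near (308,149) and (297,234), and the latch peg is near (307,101) to (342,97). I'll turn these into positions.

```bash
cat > m.py <<'E'
from h import *
f=dict(np.load('last.npz'))
img=cv2.imread('pics/d.png'); g=cv2.cvtColor(img,cv2.COLOR_BGR2GRAY)
P=np.array([[223,75],[358,90],[325,282],[217,271]],np.float32).reshape(-1,1,2)
P=cv2.cornerSubPix(g,P,(5,5),(-1,-1),(3,50,.01)).reshape(-1,2); print(P)
W=np.array([atz(f,p[::-1],.065)[:2] for p in P]); print(W.round(4))
# model corners order: TL=(-x,+y) TR=(+x,+y) BR=(+x,-y) BL=(-x,-y)
M=np.array([[-65,103],[65,103],[65,-103],[-65,-103]])/1000.
A=W-W.mean(0); H=M.T@A; th=np.arctan2(H[0,1]-H[1,0],H[0,0]+H[1,1])
Rz=np.array([[np.cos(th),-np.sin(th)],[np.sin(th),np.cos(th)]])
c=W.mean(0); print('dock',c.round(4),'yaw deg',np.degrees(th),'res',(A-M@Rz.T).round(4).tolist())
for p in ([308,149],[297,234]):
    print('stud',(Rz.T@(atz(f,p[::-1],.077)[:2]-c)).round(4))
for p in ([307,102],[341,97]):
  for z in (.0815,.1055): print('peg',p,z,(Rz.T@(atz(f,p[::-1],z)[:2]-c)).round(4))
cv2.imwrite('pics/e.png',cv2.resize(img[60:290,200:370],None,fx=3.2,fy=2.6,interpolation=cv2.INTER_CUBIC))
E
python3 m.py
```

```text
[[223.3054   74.79004]
 [357.5684   89.20067]
 [324.11002 280.13882]
 [217.7131  270.58105]]
[[0.4846 0.287 ]
 [0.6105 0.2751]
 [0.5888 0.072 ]
 [0.4688 0.0836]]
dock [0.5382 0.1794] yaw deg -5.322026555357941 res [[0.0016, -0.001], [-0.002, -0.0009], [-0.0045, 0.0012], [0.0049, 0.0007]]
stud [0.0224 0.0433]
stud [ 0.022  -0.0445]
peg [307, 102] 0.0815 [0.0157 0.0853]
peg [307, 102] 0.1055 [0.0137 0.0844]
peg [341, 97] 0.0815 [0.0456 0.0925]
peg [341, 97] 0.1055 [0.0411 0.091 ]
```

Call:
apply_moves:
  motion:
    - {"x": -0.045,"y": 0.005,"z": 0,"wx": 0,"wy": 0,"wz": 0,"hand": -1}
    - {"x": -0.045,"y": 0.005,"z": 0,"wx": 0,"wy": 0,"wz": 0,"hand": -1}
    - {"x": -0.045,"y": 0.005,"z": 0,"wx": 0,"wy": 0,"wz": 0,"hand": -1}
    - {"x": -0.045,"y": 0.005,"z": 0,"wx": 0,"wy": 0,"wz": 0,"hand": -1}
    - {"x": -0.045,"y": 0.005,"z": 0,"wx": 0,"wy": 0,"wz": 0,"hand": -1}
    - {"x": -0.045,"y": 0.005,"z": 0,"wx": 0,"wy": 0,"wz": 0,"hand": -1}
    - {"x": -0.045,"y": 0.005,"z": 0,"wx": 0,"wy": 0,"wz": 0,"hand": -1}
    - {"x": -0.045,"y": 0.005,"z": 0,"wx": 0,"wy": 0,"wz": 0,"hand": -1}
    - {"x": -0.045,"y": 0.005,"z": 0,"wx": 0,"wy": 0,"wz": 0,"hand": -1}
    - {"x": 0,"y": 0,"z": 0,"wx": 0,"wy": 0,"wz": 0,"hand": -1}
    - {"x": 0,"y": 0,"z": 0,"wx": 0,"wy": 0,"wz": 0,"hand": -1}

```text
clock: 4.8
tcp_pos: [0.5815, -0.2263, 0.2448]
ee_rot: [-3.141, -0.001, 1.571]
ft_force: [1.2, 0.3, -0.2]
gripper_width: 0.0854
grip_force: 0.0
```

```bash
python3 look.py f plate_grip=.056
```

```text
[ 0.5815487  -0.22625397  0.24483184] [-3.14101049e+00 -5.63951132e-04  1.57099289e+00] [-4.76930100e-01  4.90217559e-01  1.56156658e+00  2.63413875e-04
  1.09058466e+00 -4.77248605e-01] [ 1.18020511  0.29314002 -0.2098637 ] 4.8
plate_grip 0.79 [262.  46.] 5015 [ 0.3162 -0.3159  0.056 ] [[-16.0, 260.0], [11.0, 213.0], [113.0, 270.0], [86.0, 317.0]] [[0.2461, -0.3134], [0.2909, -0.2563], [0.3908, -0.3257], [0.3484, -0.39]]
plate_grip 0.73 [171. 276.] 7293 [ 0.5787 -0.2108  0.056 ] [[243.0, 108.0], [304.0, 108.0], [305.0, 240.0], [244.0, 240.0]] [[0.5463, -0.1481], [0.6064, -0.1475], [0.6113, -0.2881], [0.543, -0.2888]]
```

View pics/f.png

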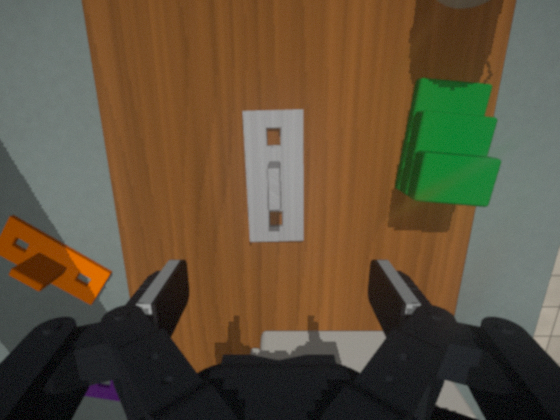

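View pics/e.png

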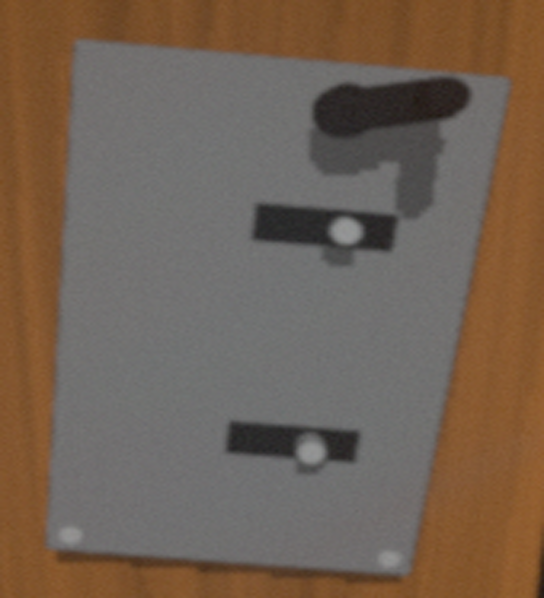

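The first crop sharpens the base corners to (223.4,75.8), (359.7,90.8), (327.5,281) and (214.7,271). The other view shows the steel plate with corners near (243,110), (303,109), (303,241) and (250,242), and its tongue near (274,188).

```bash
cat > m2.py <<'E'
from h import *
def fit(f,P,M,z):
    W=np.array([atz(f,p[::-1],z)[:2] for p in P]); A=W-W.mean(0); H=M.T@A; th=np.arctan2(H[0,1]-H[1,0],H[0,0]+H[1,1])
    Rz=np.array([[np.cos(th),-np.sin(th)],[np.sin(th),np.cos(th)]])
    print('c',W.mean(0).round(4),'yaw',np.degrees(th).round(2),'res',(A-M@Rz.T).round(4).tolist()); return W.mean(0),Rz
f=dict(np.load('last.npz'))
q=np.array([[-1,1],[1,1],[1,-1],[-1,-1]])
c,Rz=fit(f,[[243,110],[303.5,109],[303.5,241],[250,242]],q*[.03,.07],.056)
img=cv2.imread('pics/f.png')
cv2.imwrite('pics/g.png',cv2.resize(img[100:250,235:315],None,fx=5,fy=4,interpolation=cv2.INTER_CUBIC))
for z,l in((.056,.0705),(.101,.02)):
  for s in q: print(z,proj(f,np.r_[c+Rz@(s*[.006 if z>.1 else .03,.02 if z>.1 else .07]),z]).round(1))
o=get_obs(); g=dict(f)
E
python3 m2.py
python3 - <<'E'
import sys; sys.path.insert(0,'.')
from h import *
E
```

```text
c [ 0.5779 -0.2196] yaw 1.36 res [[0.0001, 0.0007], [-0.0002, 0.0003], [0.0, -0.0005], [0.0001, -0.0004]]
0.056 [110.7 242.9]
0.056 [109.3 303.7]
0.056 [240.5 303.5]
0.056 [241.7 249.9]
0.101 [168.4 267.3]
0.101 [168.1 280.8]
0.101 [210.7 281.6]
0.101 [211.  268.7]
```

View pics/g.png

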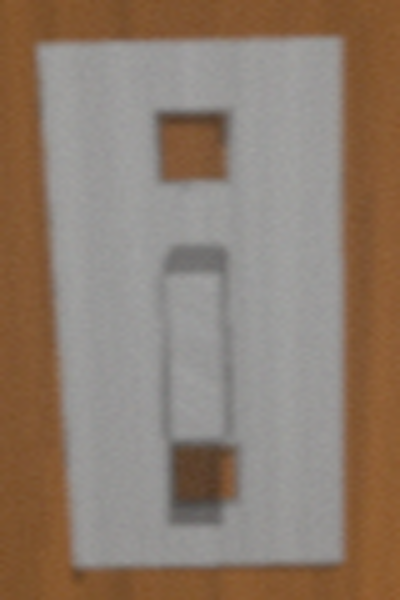

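The crop puts the tongue top at columns 268–280 and rows 168–210, which matches the plate fit. The plate centre is at (0.578, -0.220) with a yaw of 1.4°. Next I grasp it.

Call:
apply_moves:
  motion:
    - {"x": 0.0067,"y": -0.0036,"z": 0.04,"wx": 0,"wy": 0,"wz": -1.36,"hand": -1}
    - {"x": 0,"y": 0,"z": 0.04,"wx": 0,"wy": 0,"wz": 0,"hand": -1}
    - {"x": 0,"y": 0,"z": 0.035,"wx": 0,"wy": 0,"wz": 0,"hand": -1}
    - {"x": 0,"y": 0,"z": 0.03,"wx": 0,"wy": 0,"wz": 0,"hand": -1}
    - {"x": 0,"y": 0,"z": 0.015,"wx": 0,"wy": 0,"wz": 0,"hand": -1}
    - {"x": 0,"y": 0,"z": 0.009,"wx": 0,"wy": 0,"wz": 0,"hand": -1}
    - {"x": 0,"y": 0,"z": 0,"wx": 0,"wy": 0,"wz": 0,"hand": -1}
    - {"x": 0,"y": 0,"z": 0,"wx": 0,"wy": 0,"wz": 0,"hand": -1}

```text
clock: 5.7
tcp_pos: [0.5788, -0.2188, 0.0775]
ee_rot: [3.14, 0.001, 1.596]
ft_force: [-0.1, 1.3, 0.2]
gripper_width: 0.0854
grip_force: 0.0
```

Call:
apply_moves:
  motion:
    - {"x": 0,"y": 0,"z": 0,"wx": 0,"wy": 0,"wz": 0,"hand": 1}
    - {"x": 0,"y": 0,"z": 0,"wx": 0,"wy": 0,"wz": 0,"hand": 1}
    - {"x": 0,"y": 0,"z": 0,"wx": 0,"wy": 0,"wz": 0,"hand": 1}
    - {"x": 0,"y": 0,"z": 0,"wx": 0,"wy": 0,"wz": 0,"hand": 1}
    - {"x": 0,"y": 0,"z": 0,"wx": 0,"wy": 0,"wz": 0,"hand": 1}
    - {"x": 0,"y": 0,"z": 0,"wx": 0,"wy": 0,"wz": 0,"hand": 1}
    - {"x": 0,"y": 0,"z": 0,"wx": 0,"wy": 0,"wz": 0,"hand": 1}
    - {"x": 0,"y": 0,"z": 0,"wx": 0,"wy": 0,"wz": 0,"hand": 1}
    - {"x": 0,"y": 0,"z": 0,"wx": 0,"wy": 0,"wz": 0,"hand": 1}
    - {"x": 0,"y": 0,"z": 0,"wx": 0,"wy": 0,"wz": 0,"hand": 1}
  squeeze: 60

```text
clock: 6.7
tcp_pos: [0.5783, -0.2189, 0.0765]
ee_rot: [3.141, 0.0, 1.596]
ft_force: [-1.1, 0.6, 5.8]
gripper_width: 0.0111
grip_force: 59.4
```

Gripped at an opening of 11 mm. I'll lift it while refitting the base with the better corners.

Call:
apply_moves:
  motion:
    - {"x": 0,"y": 0,"z": -0.01,"wx": 0,"wy": 0,"wz": 0,"hand": 1}
    - {"x": 0,"y": 0,"z": -0.03,"wx": 0,"wy": 0,"wz": 0,"hand": 1}
    - {"x": 0,"y": 0,"z": -0.03,"wx": 0,"wy": 0,"wz": 0,"hand": 1}
    - {"x": 0,"y": 0,"z": -0.03,"wx": 0,"wy": 0,"wz": 0,"hand": 1}
    - {"x": 0,"y": 0,"z": -0.02,"wx": 0,"wy": 0,"wz": 0,"hand": 1}
    - {"x": 0,"y": 0,"z": 0,"wx": 0,"wy": 0,"wz": 0,"hand": 1}

```text
clock: 7.3
tcp_pos: [0.5789, -0.2191, 0.199]
ee_rot: [3.138, 0.002, 1.596]
ft_force: [-0.3, -0.4, -3.8]
gripper_width: 0.011
grip_force: 59.0
```

```bash
cat > m3.py <<'E'
from h import *
from m2 import fit,q
T=np.eye(4); T[:3,:3]=R.from_euler('xyz',[3.1415036,-8.5e-5,1.574662]).as_matrix(); T[:3,3]=[0.53644686,0.17946171,0.24533235]
f=snap('wrist'); f['c2w']=T@f['T_tool_cam']
c,Rz=fit(f,[[223.4,75.8],[359.7,90.8],[327.5,281],[214.7,271]],q*[.065,.103],.065)
for p in ([308,149],[297,234]): print('stud',(Rz.T@(atz(f,np.array(p[::-1]),.077)[:2]-c)).round(4))
for p in ([308,102],[341,97]):
  for z in (.0815,.1055): print('peg',p,z,(Rz.T@(atz(f,p[::-1],z)[:2]-c)).round(4))
for y in (.044,-.044):
  for x in (.004,.028): print('slot ctr',x,y,proj(f,np.r_[c+Rz@[x,y],.065])[::-1].round(1))
t=c+Rz@[.0215,0]; print('target plate',t,get_obs()['tcp_pos'],get_obs()['ft_force'],get_obs()['moment'])
E
python3 m3.py
```

```text
c [ 0.5779 -0.2196] yaw 1.36 res [[0.0001, 0.0007], [-0.0002, 0.0003], [0.0, -0.0005], [0.0001, -0.0004]]
0.056 [110.7 242.9]
0.056 [109.3 303.7]
0.056 [240.5 303.5]
0.056 [241.7 249.9]
0.101 [168.4 267.3]
0.101 [168.1 280.8]
0.101 [210.7 281.6]
0.101 [211.  268.7]
c [0.5388 0.1784] yaw -5.51 res [[0.0006, -0.0011], [-0.0008, -0.0011], [-0.0009, 0.0013], [0.0011, 0.0009]]
stud [0.0215 0.0443]
stud [ 0.0214 -0.0436]
peg [308, 102] 0.0815 [0.0156 0.0864]
peg [308, 102] 0.1055 [0.0134 0.0854]
peg [341, 97] 0.0815 [0.0445 0.0936]
peg [341, 97] 0.1055 [0.04  0.092]
slot ctr 0.004 0.044 [289.3 146.1]
slot ctr 0.028 0.044 [313.3 148.6]
slot ctr 0.004 -0.044 [280.2 228.6]
slot ctr 0.028 -0.044 [302.4 230.7]
target plate [0.56024184 0.17638176] [ 0.57831152 -0.21879795  0.19700225] [-0.45450152 -0.03346112 -3.98333459] [-0.04174699  0.01010737  0.01298672]
```

The base is at (0.5388, 0.1784) with a yaw of -5.5°. The studs fit at x ≈ +21.5 mm and y ≈ ±44 mm, and the pin fits at (16, 86) mm, as specified. I'll carry the plate there.

Call:
apply_moves:
  motion:
    - {"x": 0.02,"y": -0.0008,"z": 0,"wx": 0,"wy": 0,"wz": 0,"hand": 1}
    - {"x": 0.04,"y": -0.0008,"z": 0,"wx": 0,"wy": 0,"wz": 0,"hand": 1}
    - {"x": 0.04,"y": -0.0008,"z": 0,"wx": 0,"wy": 0,"wz": 0,"hand": 1}
    - {"x": 0.04,"y": -0.0008,"z": 0,"wx": 0,"wy": 0,"wz": 0,"hand": 1}
    - {"x": 0.04,"y": -0.0008,"z": 0,"wx": 0,"wy": 0,"wz": 0,"hand": 1}
    - {"x": 0.04,"y": -0.0008,"z": 0,"wx": 0,"wy": 0,"wz": 0,"hand": 1}
    - {"x": 0.04,"y": -0.0008,"z": 0,"wx": 0,"wy": 0,"wz": 0,"hand": 1}
    - {"x": 0.04,"y": -0.0008,"z": 0,"wx": 0,"wy": 0,"wz": 0,"hand": 1}
    - {"x": 0.04,"y": -0.0008,"z": 0,"wx": 0,"wy": 0,"wz": 0,"hand": 1}
    - {"x": 0.04,"y": -0.0008,"z": 0,"wx": 0,"wy": 0,"wz": 0,"hand": 1}
    - {"x": 0.0163,"y": 0,"z": 0,"wx": 0,"wy": 0,"wz": 0,"hand": 1}
    - {"x": 0,"y": 0,"z": 0,"wx": 0,"wy": 0,"wz": 6.97,"hand": 1}

```text
clock: 8.55
tcp_pos: [0.5591, 0.1798, 0.1947]
ee_rot: [-3.139, 0.0, 1.476]
ft_force: [0.5, -0.7, -2.5]
gripper_width: 0.0112
grip_force: 58.8
```

Call:
apply_moves:
  motion:
    - {"x": 0,"y": 0,"z": 0.025,"wx": 0,"wy": 0,"wz": 0,"hand": 1}
    - {"x": 0,"y": 0,"z": 0.025,"wx": 0,"wy": 0,"wz": 0,"hand": 1}
    - {"x": 0,"y": 0,"z": 0.02,"wx": 0,"wy": 0,"wz": 0,"hand": 1}
    - {"x": 0,"y": 0,"z": 0.01,"wx": 0,"wy": 0,"wz": 0,"hand": 1}
    - {"x": 0,"y": 0,"z": 0,"wx": 0,"wy": 0,"wz": 0,"hand": 1}
    - {"x": 0,"y": 0,"z": 0,"wx": 0,"wy": 0,"wz": 0,"hand": 1}

```text
clock: 9.15
tcp_pos: [0.5605, 0.1772, 0.1165]
ee_rot: [-3.142, -0.0, 1.474]
ft_force: [0.7, 1.3, -2.8]
gripper_width: 0.0115
grip_force: 58.7
```

```bash
cat > st.py <<'E'
from h import *
c=np.array([.5388,.1784]); y=np.radians(-5.51); Rz=np.array([[np.cos(y),-np.sin(y)],[np.sin(y),np.cos(y)]])
o=get_obs(); print('dockframe',(Rz.T@(o['tcp_pos'][:2]-c)*1000).round(1),'z',o['tcp_pos'][2].round(4),'yaw',np.degrees(o['ee_rot']).round(2),'F',(Rz.T@o['ft_force'][:2]).round(1),o['ft_force'][2].round(1),'M',o['moment'].round(2),o['clock'])
E
python3 st.py; python3 look.py h plate_grip=.09
```

```text
dockframe [21.7  0.9] z 0.1165 yaw [-180.     -0.     84.45] F [0.6 1.3] -2.8 M [ 0.06 -0.05 -0.02] 9.15
[0.56051042 0.1772237  0.11649651] [-3.14155031e+00 -6.06613211e-05  1.47384502e+00] [1.93869881e-01 5.94945535e-01 1.77631105e+00 1.00884110e-04
 7.70359236e-01 2.90748786e-01] [ 0.70668357  1.2543267  -2.75588441] 9.15
plate_grip 0.77 [182.  10.] 1465 [0.4264 0.2306 0.09  ] [[-0.0, 132.0], [31.0, 132.0], [31.0, 209.0], [0.0, 209.0]] [[0.4302, 0.2552], [0.4453, 0.2538], [0.4323, 0.2151], [0.4159, 0.2167]]
plate_grip 0.74 [204. 280.] 19056 [0.5639 0.2051 0.09  ] [[215.0, 122.0], [342.0, 122.0], [342.0, 358.0], [215.0, 358.0]] [[0.5361, 0.2498], [0.5978, 0.2439], [0.5927, 0.1021], [0.5142, 0.1097]]
```

View pics/h.png

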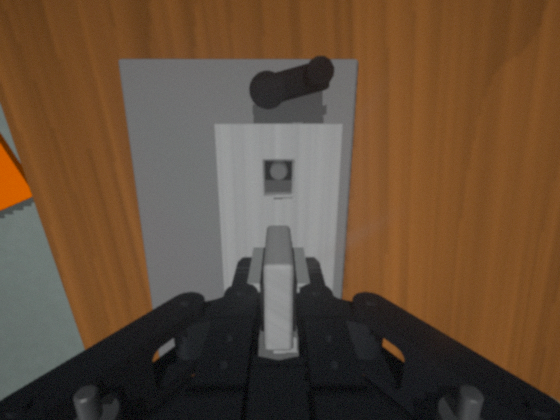

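The stud sits centred in the far slot: the slot spans columns 264–293 and the stud is at column 279, row 171. I'll lower gently.

Call:
apply_moves:
  motion:
    - {"x": 0,"y": 0,"z": 0.004,"wx": 0,"wy": 0,"wz": 0,"hand": 1}
    - {"x": 0,"y": 0,"z": 0.004,"wx": 0,"wy": 0,"wz": 0,"hand": 1}
    - {"x": 0,"y": 0,"z": 0.003,"wx": 0,"wy": 0,"wz": 0,"hand": 1}
    - {"x": 0,"y": 0,"z": 0.001,"wx": 0,"wy": 0,"wz": 0,"hand": 1}
    - {"x": 0,"y": 0,"z": 0.001,"wx": 0,"wy": 0,"wz": 0,"hand": 1}
    - {"x": 0,"y": 0,"z": 0,"wx": 0,"wy": 0,"wz": 0,"hand": 1}

```text
clock: 9.85
tcp_pos: [0.5604, 0.1772, 0.1032]
ee_rot: [-3.141, -0.0, 1.474]
ft_force: [-0.8, 0.3, -3.5]
gripper_width: 0.0114
grip_force: 58.7
```

```bash
python3 st.py
```

```text
dockframe [21.7  0.8] z 0.1032 yaw [-179.99   -0.     84.45] F [-0.9  0.2] -3.5 M [0.   0.02 0.03] 9.85
```

Call:
apply_moves:
  motion:
    - {"x": 0,"y": 0,"z": 0.001,"wx": 0,"wy": 0,"wz": 0,"hand": 1}
    - {"x": 0,"y": 0,"z": 0.001,"wx": 0,"wy": 0,"wz": 0,"hand": 1}
    - {"x": 0,"y": 0,"z": 0,"wx": 0,"wy": 0,"wz": 0,"hand": 1}

```text
clock: 10.15
tcp_pos: [0.5604, 0.1772, 0.1012]
ee_rot: [-3.142, -0.0, 1.474]
ft_force: [-0.2, -0.1, -3.8]
gripper_width: 0.0116
grip_force: 58.7
```

Call:
apply_moves:
  motion:
    - {"x": 0,"y": 0,"z": 0.0005,"wx": 0,"wy": 0,"wz": 0,"hand": 1}
    - {"x": 0,"y": 0,"z": 0.0005,"wx": 0,"wy": 0,"wz": 0,"hand": 1}
    - {"x": 0,"y": 0,"z": 0,"wx": 0,"wy": 0,"wz": 0,"hand": 1}

```text
clock: 10.45
tcp_pos: [0.5604, 0.1772, 0.1003]
ee_rot: [-3.142, -0.0, 1.474]
ft_force: [-0.6, 0.2, -3.2]
gripper_width: 0.0112
grip_force: 58.7
```

```bash
python3 st.py
```

```text
dockframe [21.6  0.9] z 0.1003 yaw [-180.     -0.     84.45] F [-0.6  0.2] -3.2 M [-0.02  0.01 -0.03] 10.45
```

There's no contact 3 mm below the expected tip height, so the slots appear to be going over the studs. I'll keep lowering carefully.

Call:
apply_moves:
  motion:
    - {"x": 0,"y": 0,"z": 0.001,"wx": 0,"wy": 0,"wz": 0,"hand": 1}
    - {"x": 0,"y": 0,"z": 0.001,"wx": 0,"wy": 0,"wz": 0,"hand": 1}
    - {"x": 0,"y": 0,"z": 0,"wx": 0,"wy": 0,"wz": 0,"hand": 1}

```text
clock: 10.75
tcp_pos: [0.5604, 0.1772, 0.0981]
ee_rot: [-3.141, -0.0, 1.474]
ft_force: [-0.1, -0.2, -3.7]
gripper_width: 0.0115
grip_force: 58.7
```

Call:
apply_moves:
  motion:
    - {"x": 0,"y": 0,"z": 0.001,"wx": 0,"wy": 0,"wz": 0,"hand": 1}
    - {"x": 0,"y": 0,"z": 0.001,"wx": 0,"wy": 0,"wz": 0,"hand": 1}
    - {"x": 0,"y": 0,"z": 0,"wx": 0,"wy": 0,"wz": 0,"hand": 1}

```text
clock: 11.05
tcp_pos: [0.5604, 0.1772, 0.0961]
ee_rot: [-3.141, -0.0, 1.474]
ft_force: [-1.3, 0.4, -2.6]
gripper_width: 0.011
grip_force: 58.7
```

Call:
apply_moves:
  motion:
    - {"x": 0,"y": 0,"z": 0.001,"wx": 0,"wy": 0,"wz": 0,"hand": 1}
    - {"x": 0,"y": 0,"z": 0.001,"wx": 0,"wy": 0,"wz": 0,"hand": 1}
    - {"x": 0,"y": 0,"z": 0,"wx": 0,"wy": 0,"wz": 0,"hand": 1}

```text
clock: 11.35
tcp_pos: [0.5604, 0.1772, 0.0942]
ee_rot: [-3.141, -0.0, 1.474]
ft_force: [-0.9, 0.8, -3.3]
gripper_width: 0.0111
grip_force: 58.7
```

Call:
apply_moves:
  motion:
    - {"x": 0,"y": 0,"z": 0.001,"wx": 0,"wy": 0,"wz": 0,"hand": 1}
    - {"x": 0,"y": 0,"z": 0.0005,"wx": 0,"wy": 0,"wz": 0,"hand": 1}
    - {"x": 0,"y": 0,"z": 0,"wx": 0,"wy": 0,"wz": 0,"hand": 1}

```text
clock: 11.65
tcp_pos: [0.5604, 0.1772, 0.0927]
ee_rot: [-3.142, -0.0, 1.474]
ft_force: [-0.1, -0.4, -3.4]
gripper_width: 0.0114
grip_force: 58.7
```

```bash
python3 st.py
```

```text
dockframe [21.6  0.9] z 0.0927 yaw [-180.     -0.     84.45] F [-0.1 -0.4] -3.4 M [-0.01  0.03  0.04] 11.65
```

Call:
apply_moves:
  motion:
    - {"x": 0,"y": 0,"z": 0.0007,"wx": 0,"wy": 0,"wz": 0,"hand": 1}
    - {"x": 0,"y": 0,"z": 0,"wx": 0,"wy": 0,"wz": 0,"hand": 1}

```text
clock: 11.85
tcp_pos: [0.5604, 0.1772, 0.092]
ee_rot: [-3.142, -0.0, 1.474]
ft_force: [0.0, -0.1, -3.5]
gripper_width: 0.0113
grip_force: 58.7
```

Call:
apply_moves:
  motion:
    - {"x": 0,"y": 0,"z": 0.0007,"wx": 0,"wy": 0,"wz": 0,"hand": 1}
    - {"x": 0,"y": 0,"z": 0,"wx": 0,"wy": 0,"wz": 0,"hand": 1}

```text
clock: 12.05
tcp_pos: [0.5605, 0.1772, 0.0915]
ee_rot: [3.141, -0.0, 1.474]
ft_force: [-1.0, -0.3, -1.0]
gripper_width: 0.0112
grip_force: 59.0
```

Call:
apply_moves:
  motion:
    - {"x": 0,"y": 0,"z": 0.0005,"wx": 0,"wy": 0,"wz": 0,"hand": 1}
    - {"x": 0,"y": 0,"z": 0,"wx": 0,"wy": 0,"wz": 0,"hand": 1}

```text
clock: 12.25
tcp_pos: [0.5605, 0.1772, 0.0915]
ee_rot: [3.141, -0.0, 1.474]
ft_force: [-2.4, -0.4, 5.3]
gripper_width: 0.0115
grip_force: 60.0
```

The plate is seated at z = 0.0915, exactly the height expected, with light contact. I'll release and lift clear.

Call:
apply_moves:
  motion:
    - {"x": 0,"y": 0,"z": 0,"wx": 0,"wy": 0,"wz": 0,"hand": -1}
    - {"x": 0,"y": 0,"z": 0,"wx": 0,"wy": 0,"wz": 0,"hand": -1}
    - {"x": 0,"y": 0,"z": 0,"wx": 0,"wy": 0,"wz": 0,"hand": -1}
    - {"x": 0,"y": 0,"z": 0,"wx": 0,"wy": 0,"wz": 0,"hand": -1}
    - {"x": 0,"y": 0,"z": 0,"wx": 0,"wy": 0,"wz": 0,"hand": -1}
    - {"x": 0,"y": 0,"z": 0,"wx": 0,"wy": 0,"wz": 0,"hand": -1}
    - {"x": 0,"y": 0,"z": -0.01,"wx": 0,"wy": 0,"wz": 0,"hand": -1}
    - {"x": 0,"y": 0,"z": -0.03,"wx": 0,"wy": 0,"wz": 0,"hand": -1}
    - {"x": 0,"y": 0,"z": -0.04,"wx": 0,"wy": 0,"wz": 0,"hand": -1}
    - {"x": 0,"y": 0,"z": -0.04,"wx": 0,"wy": 0,"wz": 0,"hand": -1}
    - {"x": 0,"y": 0,"z": -0.02,"wx": 0,"wy": 0,"wz": 0,"hand": -1}
    - {"x": 0,"y": 0,"z": 0,"wx": 0,"wy": 0,"wz": 0,"hand": -1}
  squeeze: 20

```text
clock: 13.45
tcp_pos: [0.5613, 0.1774, 0.2348]
ee_rot: [3.136, -0.002, 1.474]
ft_force: [0.2, 0.2, -0.9]
gripper_width: 0.0859
grip_force: 0.0
```

```bash
python3 st.py; python3 look.py i latch_peg=.1055 plate_grip=.071; python3 - <<'E'
from h import *
f=dict(np.load('last.npz'))
c=np.array([.5388,.1784]); y=np.radians(-5.51); Rz=np.array([[np.cos(y),-np.sin(y)],[np.sin(y),np.cos(y)]])
img=cv2.imread('pics/i.png').copy()
def dot(b,z,col): 
    p=proj(f,np.r_[c+Rz@b,z]); cv2.circle(img,(int(round(p[1])),int(round(p[0]))),2,col,-1)
for s in([-1,1],[1,1],[1,-1],[-1,-1]): dot(np.array([.0215,0])+np.array(s)*[.03,.07],.071,(0,0,255))
for th in (-.5,-.25,0): dot(np.array([.016+.024*np.cos(th),.086-.024*np.sin(th)]),.1055,(0,255,0))
cv2.imwrite('pics/i2.png',img)
E
```

```text
dockframe [22.5  1.2] z 0.2348 yaw [ 1.7967e+02 -1.0000e-01  8.4450e+01] F [0.2 0.2] -0.9 M [-0.02 -0.02 -0.01] 13.45
[0.56129654 0.17740164 0.23476761] [ 3.13577761e+00 -1.79853771e-03  1.47400621e+00] [1.93915207e-01 4.47964611e-01 1.66695634e+00 6.60474272e-05
 1.02058514e+00 2.90676193e-01] [ 0.19622594  0.19760545 -0.88560169] 13.45
latch_peg 0.95 [ 96. 280.] 790 [0.5711 0.2634 0.1055] [[259.0, 92.0], [304.0, 82.0], [309.0, 102.0], [263.0, 112.0]] [[0.5551, 0.2686], [0.5914, 0.2725], [0.5939, 0.2572], [0.5569, 0.2531]]
plate_grip 0.67 [186. 278.] 8245 [0.5619 0.1838 0.071 ] [[244.0, 118.0], [309.0, 117.0], [311.0, 258.0], [246.0, 259.0]] [[0.5374, 0.2499], [0.5967, 0.2451], [0.5896, 0.1034], [0.5216, 0.1089]]
plate_grip 0.63 [165.  50.] 5873 [0.3486 0.225  0.071 ] [[-17.0, 161.0], [89.0, 116.0], [112.0, 169.0], [6.0, 214.0]] [[0.287, 0.2342], [0.3974, 0.2649], [0.4057, 0.215], [0.2898, 0.1806]]
```

View pics/i2.png

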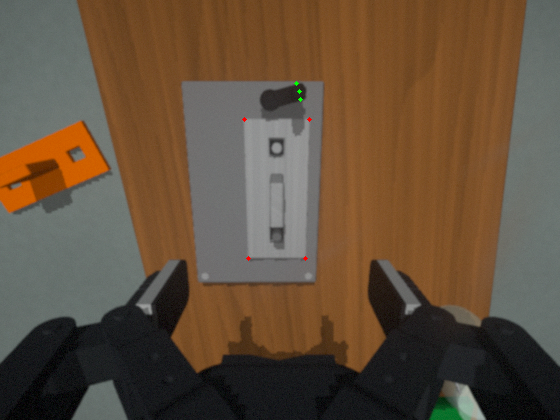

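The red dots of the expected plate outline fall on the real plate, with both studs visible through its slots. The peg is at (300,91), matching a latch angle of about -0.25. I'll go to the peg.

Call:
apply_moves:
  motion:
    - {"x": 0.031,"y": 0.006,"z": 0,"wx": 0,"wy": 0,"wz": 0,"hand": -0.2}
    - {"x": 0.03,"y": 0.006,"z": 0,"wx": 0,"wy": 0,"wz": 0,"hand": -0.2}
    - {"x": 0.03,"y": 0.0057,"z": 0,"wx": 0,"wy": 0,"wz": 0,"hand": -0.2}
    - {"x": 0,"y": 0,"z": 0.03,"wx": 0,"wy": 0,"wz": 0,"hand": -0.2}
    - {"x": 0,"y": 0,"z": 0.03,"wx": 0,"wy": 0,"wz": 0,"hand": -0.2}
    - {"x": 0,"y": 0,"z": 0.02,"wx": 0,"wy": 0,"wz": 0,"hand": -0.2}
    - {"x": 0,"y": 0,"z": 0,"wx": 0,"wy": 0,"wz": 0,"hand": -0.2}
    - {"x": 0,"y": 0,"z": 0,"wx": 0,"wy": 0,"wz": 0,"hand": -0.2}

```text
clock: 14.4
tcp_pos: [0.5868, 0.266, 0.1504]
ee_rot: [-3.14, 0.001, 1.474]
ft_force: [-0.0, 0.1, 0.7]
gripper_width: 0.0512
grip_force: 0.0
```

```bash
python3 st.py
```

```text
dockframe [39.4 91.8] z 0.1504 yaw [-1.7992e+02  3.0000e-02  8.4440e+01] F [-0.   0.1] 0.7 M [ 0.01 -0.02  0.01] 14.4
```

Call:
apply_moves:
  motion:
    - {"x": 0,"y": 0,"z": 0.02,"wx": 0,"wy": 0,"wz": 0,"hand": -0.2}
    - {"x": 0,"y": 0,"z": 0.018,"wx": 0,"wy": 0,"wz": 0,"hand": -0.2}
    - {"x": 0,"y": 0,"z": 0.01,"wx": 0,"wy": 0,"wz": 0,"hand": -0.2}
    - {"x": 0,"y": 0,"z": 0,"wx": 0,"wy": 0,"wz": 0,"hand": -0.2}
    - {"x": 0,"y": 0,"z": 0,"wx": 0,"wy": 0,"wz": 0,"hand": 1}
    - {"x": 0,"y": 0,"z": 0,"wx": 0,"wy": 0,"wz": 0,"hand": 1}
    - {"x": 0,"y": 0,"z": 0,"wx": 0,"wy": 0,"wz": 0,"hand": 1}
    - {"x": 0,"y": 0,"z": 0,"wx": 0,"wy": 0,"wz": 0,"hand": 1}
    - {"x": 0,"y": 0,"z": 0,"wx": 0,"wy": 0,"wz": 0,"hand": 1}
    - {"x": 0,"y": 0,"z": 0,"wx": 0,"wy": 0,"wz": 0,"hand": 1}
    - {"x": 0,"y": 0,"z": 0,"wx": 0,"wy": 0,"wz": 0,"hand": 1}
    - {"x": 0,"y": 0,"z": 0,"wx": 0,"wy": 0,"wz": 0,"hand": 1}
  squeeze: 20

```text
clock: 15.6
tcp_pos: [0.5871, 0.2662, 0.1039]
ee_rot: [3.141, -0.001, 1.474]
ft_force: [-2.1, -0.5, 6.9]
gripper_width: 0.0107
grip_force: 20.4
```

```bash
python3 st.py; python3 - <<'E'
import numpy as np
th=np.linspace(-.25,1.585,13); p=np.c_[86-24*np.sin(th),16+24*np.cos(th)]
print(np.diff(p,axis=0).round(1).tolist())
E
```

```text
dockframe [39.6 92. ] z 0.1039 yaw [ 1.7994e+02 -4.0000e-02  8.4450e+01] F [-2.  -0.7] 6.9 M [ 0.08  0.38 -0.04] 15.6
[[-3.6, 0.6], [-3.7, 0.1], [-3.6, -0.5], [-3.5, -1.0], [-3.3, -1.6], [-3.0, -2.0], [-2.7, -2.5], [-2.3, -2.9], [-1.8, -3.2], [-1.3, -3.4], [-0.8, -3.6], [-0.2, -3.7]]
```

Gripped the peg with small side forces. I'll ease up 2 mm, then swing the first half of the arc.

Call:
apply_moves:
  motion:
    - {"x": 0,"y": 0,"z": -0.002,"wx": 0,"wy": 0,"wz": 0,"hand": 1}
    - {"x": -0.0036,"y": 0.0006,"z": 0,"wx": 0,"wy": 0,"wz": 0,"hand": 1}
    - {"x": -0.0037,"y": 0.0001,"z": 0,"wx": 0,"wy": 0,"wz": 0,"hand": 1}
    - {"x": -0.0036,"y": -0.0005,"z": 0,"wx": 0,"wy": 0,"wz": 0,"hand": 1}
    - {"x": 0,"y": 0,"z": 0,"wx": 0,"wy": 0,"wz": 0,"hand": 1}

```text
clock: 16.1
tcp_pos: [0.5862, 0.2552, 0.1044]
ee_rot: [3.141, -0.001, 1.474]
ft_force: [2.3, 2.5, -7.9]
gripper_width: 0.011
grip_force: 20.1
```

```bash
python3 st.py
```

```text
dockframe [39.8 81. ] z 0.1044 yaw [ 1.7999e+02 -4.0000e-02  8.4430e+01] F [2.  2.7] -7.9 M [ 0.44 -0.35 -0.1 ] 16.1
```

Call:
apply_moves:
  motion:
    - {"x": -0.0035,"y": -0.001,"z": 0.0008,"wx": 0,"wy": 0,"wz": 0,"hand": 1}
    - {"x": -0.0033,"y": -0.0016,"z": 0,"wx": 0,"wy": 0,"wz": 0,"hand": 1}
    - {"x": -0.003,"y": -0.002,"z": 0,"wx": 0,"wy": 0,"wz": 0,"hand": 1}
    - {"x": 0,"y": 0,"z": 0,"wx": 0,"wy": 0,"wz": 0,"hand": 1}

```text
clock: 16.5
tcp_pos: [0.5824, 0.2454, 0.1045]
ee_rot: [3.137, -0.001, 1.474]
ft_force: [10.8, -2.6, -6.5]
gripper_width: 0.0108
grip_force: 20.4
```

Call:
apply_moves:
  motion:
    - {"x": -0.0027,"y": -0.0025,"z": 0,"wx": 0,"wy": 0,"wz": 0,"hand": 1}
    - {"x": -0.0023,"y": -0.0029,"z": 0,"wx": 0,"wy": 0,"wz": 0,"hand": 1}
    - {"x": -0.0018,"y": -0.0032,"z": 0,"wx": 0,"wy": 0,"wz": 0,"hand": 1}
    - {"x": 0,"y": 0,"z": 0,"wx": 0,"wy": 0,"wz": 0,"hand": 1}

```text
clock: 16.9
tcp_pos: [0.5756, 0.2377, 0.1049]
ee_rot: [3.132, 0.0, 1.473]
ft_force: [21.8, -15.0, -8.5]
gripper_width: 0.0105
grip_force: 20.7
```

Call:
apply_moves:
  motion:
    - {"x": -0.0013,"y": -0.0034,"z": 0,"wx": 0,"wy": 0,"wz": 0,"hand": 1}
    - {"x": -0.0008,"y": -0.0036,"z": 0,"wx": 0,"wy": 0,"wz": 0,"hand": 1}
    - {"x": -0.0002,"y": -0.0037,"z": 0,"wx": 0,"wy": 0,"wz": 0,"hand": 1}
    - {"x": 0,"y": 0,"z": 0,"wx": 0,"wy": 0,"wz": 0,"hand": 1}

```text
clock: 17.3
tcp_pos: [0.5616, 0.2362, 0.1049]
ee_rot: [3.139, 0.002, 1.474]
ft_force: [4.4, -18.4, 3.1]
gripper_width: 0.0108
grip_force: 20.9
```

```bash
python3 st.py
```

```text
dockframe [17.2 59.7] z 0.1049 yaw [1.7986e+02 1.3000e-01 8.4430e+01] F [  6.1 -17.9] 3.1 M [-2.94 -0.8  -0.13] 17.3
```

The peg is at about (17, 60) mm in the base frame, so the latch is nearly across. I'll release, lift and look.

Call:
apply_moves:
  motion:
    - {"x": 0,"y": 0,"z": 0,"wx": 0,"wy": 0,"wz": 0,"hand": 0}
    - {"x": 0,"y": 0,"z": 0,"wx": 0,"wy": 0,"wz": 0,"hand": 0}
    - {"x": 0,"y": 0,"z": 0,"wx": 0,"wy": 0,"wz": 0,"hand": 0}
    - {"x": 0,"y": 0,"z": -0.02,"wx": 0,"wy": 0,"wz": 0,"hand": 0}
    - {"x": 0,"y": 0,"z": -0.03,"wx": 0,"wy": 0,"wz": 0,"hand": 0}
    - {"x": -0.02,"y": 0,"z": -0.03,"wx": 0,"wy": 0,"wz": 0,"hand": 0}
    - {"x": -0.03,"y": 0,"z": -0.03,"wx": 0,"wy": 0,"wz": 0,"hand": 0}
    - {"x": -0.01,"y": 0,"z": 0,"wx": 0,"wy": 0,"wz": 0,"hand": 0}
    - {"x": 0,"y": 0,"z": 0,"wx": 0,"wy": 0,"wz": 0,"hand": 0}

```text
clock: 18.2
tcp_pos: [0.5546, 0.1781, 0.2146]
ee_rot: [3.141, -0.0, 1.473]
ft_force: [0.8, -0.1, -0.8]
gripper_width: 0.0427
grip_force: 0.0
```

```bash
python3 st.py; python3 look.py j latch_peg=.1055; python3 - <<'E'
from h import *
f=dict(np.load('last.npz'))
c=np.array([.5388,.1784]); y=np.radians(-5.51); Rz=np.array([[np.cos(y),-np.sin(y)],[np.sin(y),np.cos(y)]])
img=cv2.imread('pics/j.png')[50:300,150:350]; k=2.4
img=cv2.resize(img,None,fx=k,fy=k,interpolation=cv2.INTER_CUBIC)
def dot(b,z,col): 
    p=(proj(f,np.r_[c+Rz@b,z])-[50,150])*k; cv2.circle(img,(int(round(p[1])),int(round(p[0]))),2,col,-1); print(p.round())
for s in([-1,1],[1,1],[1,-1],[-1,-1]): dot(np.array([.0215,0])+np.array(s)*[.03,.07],.071,(0,0,255))
for th in (1.3,1.45,1.6): dot(np.array([.016+.024*np.cos(th),.086-.024*np.sin(th)]),.1055,(0,255,0))
dot(np.array([.016,.086]),.0815,(0,255,255))
cv2.imwrite('pics/j2.png',img)
E
```

```text
dockframe [15.7  1.2] z 0.2146 yaw [ 1.7994e+02 -2.0000e-02  8.4370e+01] F [ 0.9 -0.1] -0.8 M [-0.03 -0.04 -0.04] 18.2
[0.55455091 0.1781331  0.21455961] [ 3.14053590e+00 -3.76918425e-04  1.47258236e+00] [1.97403815e-01 4.63087185e-01 1.70231423e+00 6.36730325e-05
 9.75070520e-01 2.95582287e-01] [ 0.8427311  -0.14974624 -0.7546648 ] 18.2
latch_peg 0.55 [109. 282.] 884 [0.5642 0.254  0.1055] [[268.0, 86.0], [289.0, 86.0], [289.0, 137.0], [268.0, 137.0]] [[0.556, 0.271], [0.5711, 0.2696], [0.568, 0.2336], [0.5521, 0.2352]]
latch_peg 0.53 [156. 244.] 19148 [0.5323 0.2226 0.1055] [[183.0, 78.0], [336.0, 78.0], [336.0, 291.0], [183.0, 291.0]] [[0.4959, 0.2823], [0.6051, 0.2716], [0.5977, 0.097], [0.4633, 0.1102]]
[166. 240.]
[166. 409.]
[520. 395.]
[521. 249.]
[192. 330.]
[195. 318.]
[195. 307.]
[117. 309.]
```

View pics/j2.png

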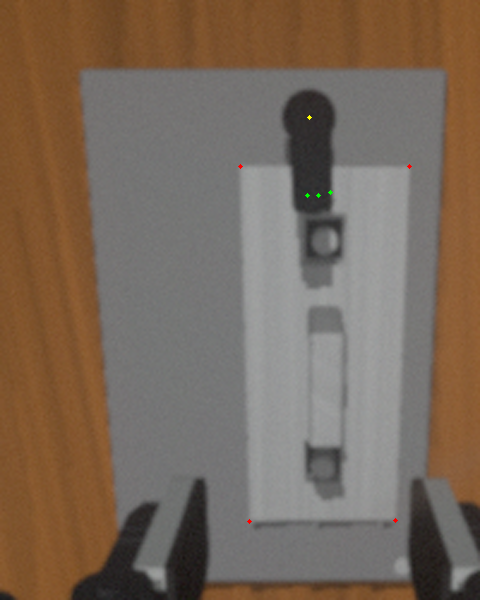

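The latch arm lies across the seated plate. The peg tip, near (312,193) in the crop, puts the angle at about 1.52, so I'll nudge it to its stop with an open jaw.

Call:
apply_moves:
  motion:
    - {"x": 0.03,"y": 0,"z": 0,"wx": 0,"wy": 0,"wz": 0,"hand": 0}
    - {"x": 0.029,"y": 0,"z": 0.02,"wx": 0,"wy": 0,"wz": 0,"hand": 0}
    - {"x": 0,"y": 0,"z": 0.04,"wx": 0,"wy": 0,"wz": 0,"hand": 0}
    - {"x": 0,"y": 0,"z": 0.03,"wx": 0,"wy": 0,"wz": 0,"hand": 0}
    - {"x": 0,"y": 0,"z": 0.017,"wx": 0,"wy": 0,"wz": 0,"hand": 0}
    - {"x": 0,"y": -0.006,"z": 0,"wx": 0,"wy": 0,"wz": 0,"hand": 0}
    - {"x": 0,"y": -0.004,"z": 0,"wx": 0,"wy": 0,"wz": 0,"hand": 0}
    - {"x": 0,"y": -0.001,"z": 0,"wx": 0,"wy": 0,"wz": 0,"hand": 0}
    - {"x": 0,"y": 0,"z": 0,"wx": 0,"wy": 0,"wz": 0,"hand": 0}

```text
clock: 19.2
tcp_pos: [0.5495, 0.2391, 0.1082]
ee_rot: [3.14, -0.001, 1.474]
ft_force: [0.2, 0.2, 0.3]
gripper_width: 0.0428
grip_force: 0.0
```

Call:
apply_moves:
  motion:
    - {"x": 0,"y": -0.001,"z": 0,"wx": 0,"wy": 0,"wz": 0,"hand": 0}
    - {"x": 0,"y": -0.001,"z": 0,"wx": 0,"wy": 0,"wz": 0,"hand": 0}
    - {"x": 0,"y": 0,"z": 0,"wx": 0,"wy": 0,"wz": 0,"hand": 0}

```text
clock: 19.5
tcp_pos: [0.5474, 0.2389, 0.1074]
ee_rot: [3.141, -0.0, 1.474]
ft_force: [0.1, 0.4, -0.8]
gripper_width: 0.0425
grip_force: 0.0
```

```bash
python3 st.py
```

```text
dockframe [ 2.7 61. ] z 0.1074 yaw [ 1.7998e+02 -1.0000e-02  8.4440e+01] F [0.  0.4] -0.8 M [0.04 0.03 0.03] 19.5
```

Call:
apply_moves:
  motion:
    - {"x": 0,"y": 0,"z": 0.005,"wx": 0,"wy": 0,"wz": 0,"hand": 0}
    - {"x": 0,"y": -0.001,"z": 0,"wx": 0,"wy": 0,"wz": 0,"hand": 0}
    - {"x": 0,"y": -0.001,"z": 0,"wx": 0,"wy": 0,"wz": 0,"hand": 0}
    - {"x": 0,"y": 0,"z": 0,"wx": 0,"wy": 0,"wz": 0,"hand": 0}

```text
clock: 19.9
tcp_pos: [0.5454, 0.2391, 0.102]
ee_rot: [3.141, -0.0, 1.474]
ft_force: [1.4, -1.4, -0.2]
gripper_width: 0.0427
grip_force: 0.8
```

Call:
apply_moves:
  motion:
    - {"x": 0,"y": -0.001,"z": 0,"wx": 0,"wy": 0,"wz": 0,"hand": 0}
    - {"x": 0,"y": 0,"z": 0,"wx": 0,"wy": 0,"wz": 0,"hand": 0}

```text
clock: 20.1
tcp_pos: [0.5445, 0.2392, 0.1022]
ee_rot: [3.141, -0.0, 1.474]
ft_force: [3.1, -0.7, -2.3]
gripper_width: 0.0428
grip_force: 1.4
```

Call:
apply_moves:
  motion:
    - {"x": 0,"y": -0.0005,"z": 0,"wx": 0,"wy": 0,"wz": 0,"hand": 0}
    - {"x": 0,"y": 0,"z": 0,"wx": 0,"wy": 0,"wz": 0,"hand": 0}

```text
clock: 20.3
tcp_pos: [0.5443, 0.2392, 0.1022]
ee_rot: [3.14, -0.0, 1.474]
ft_force: [5.3, -2.1, -3.2]
gripper_width: 0.0428
grip_force: 2.6
```

The force is rising without travel, so it's at the stop. One more half-millimetre, then I back off, lift and check.

Call:
apply_moves:
  motion:
    - {"x": 0,"y": -0.0005,"z": 0,"wx": 0,"wy": 0,"wz": 0,"hand": 0}
    - {"x": 0,"y": 0,"z": 0,"wx": 0,"wy": 0,"wz": 0,"hand": 0}

```text
clock: 20.5
tcp_pos: [0.5442, 0.2392, 0.1022]
ee_rot: [3.14, -0.0, 1.474]
ft_force: [6.7, -2.8, -3.2]
gripper_width: 0.0427
grip_force: 3.5
```

Call:
apply_moves:
  motion:
    - {"x": 0,"y": 0.006,"z": 0,"wx": 0,"wy": 0,"wz": 0,"hand": 0}
    - {"x": 0,"y": 0.009,"z": 0,"wx": 0,"wy": 0,"wz": 0,"hand": 0}
    - {"x": 0,"y": 0,"z": -0.03,"wx": 0,"wy": 0,"wz": 0,"hand": 0}
    - {"x": 0,"y": 0,"z": -0.03,"wx": 0,"wy": 0,"wz": 0,"hand": 0}
    - {"x": -0.03,"y": 0,"z": -0.03,"wx": 0,"wy": 0,"wz": 0,"hand": 0}
    - {"x": -0.03,"y": 0,"z": -0.03,"wx": 0,"wy": 0,"wz": 0,"hand": -1}
    - {"x": 0,"y": 0,"z": 0,"wx": 0,"wy": 0,"wz": 0,"hand": -1}
    - {"x": 0,"y": 0,"z": 0,"wx": 0,"wy": 0,"wz": 0,"hand": -1}

```text
clock: 21.3
tcp_pos: [0.5528, 0.1778, 0.2227]
ee_rot: [3.141, -0.001, 1.473]
ft_force: [0.7, 0.3, 0.0]
gripper_width: 0.0838
grip_force: 0.0
```

```bash
python3 look.py k latch_peg=.1055; python3 - <<'E'
from h import *
img=cv2.imread('pics/k.png')[60:280,170:370]
cv2.imwrite('pics/k2.png',cv2.resize(img,None,fx=2.7,fy=2.7,interpolation=cv2.INTER_CUBIC))
f=dict(np.load('last.npz'))
c=np.array([.5388,.1784]); y=np.radians(-5.51); Rz=np.array([[np.cos(y),-np.sin(y)],[np.sin(y),np.cos(y)]])
for th in (1.45,1.57): print(th,((proj(f,np.r_[c+Rz@[.016+.024*np.cos(th),.086-.024*np.sin(th)],.1055])-[60,170])*2.7)[::-1].round())
E
```

```text
[0.55283659 0.1778068  0.22266234] [ 3.14065788e+00 -6.69778957e-04  1.47262424e+00] [1.97299965e-01 4.51686554e-01 1.69754777e+00 4.40474177e-04
 9.91269067e-01 2.95231348e-01] [0.7097366  0.28623723 0.03777955] 21.3
latch_peg 0.84 [113. 280.] 841 [0.5608 0.2511 0.1055] [[271.0, 87.0], [291.0, 87.0], [291.0, 136.0], [271.0, 136.0]] [[0.5562, 0.2705], [0.5711, 0.269], [0.5681, 0.2333], [0.5525, 0.2348]]
1.45 [310. 189.]
1.57 [300. 189.]
```

View pics/k2.png

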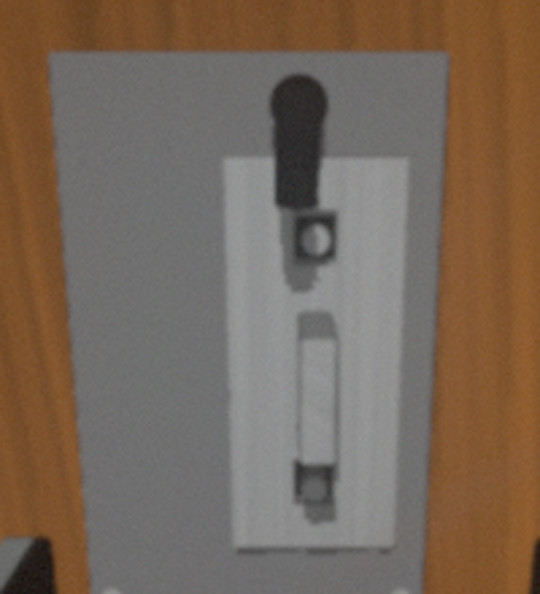

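The arm now points straight along -y at the stop, with the peg tip at (297,190) in the crop, where 1.57 would be at column 300. The plate is seated under it with both studs in their slots, and the gripper touches nothing.

```bash
python3 -c "
from workcell import *
print(close_job())"
```

```text
the job is handed in; nothing more can be done
None
```

The job is handed in: the steel plate sits flush over both studs and the turn-button is at its stop across the plate's end. It took about 21 s, the largest force reading was about 27 N while swinging the button, and I never moved near the jar, chock or trim tool. The plate dropped straight over the studs without touching the tips, so it was never laid on them or slid to and fro.

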